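Load the zoned warming plate and switch on just the loaded zones

TASK

Bring every copper blank from the rack to the warming plate, sliding it out over the rack's open front edge until its sides can be pinched, and lay it flat and lengthwise inside the outline of the zone that has the same place from the left as its lane. Set the five zone toggles, which stand in the same order, so that exactly the zones with a blank are on (thrown fully away from the robot) and the others off (fully towards it), never throwing one over that is already right; then, last of all, throw the broad main toggle at the right end on. Leave the bottle, the tin and the steel block where they are.

Things in the scene. Friction and masses are not known exactly. Their poses are not given: they have to be found in the camera images.
- blank1: plain flat copper blank, 106 x 46 x 5 mm, 85 to 170 g, origin at the centre of its underside, x along its length, z up; if it is there it starts in the leftmost lane of the rack (lane 1). Polished: it slides easily (friction about 0.25 in the rack, 0.35 on the plate). All blanks look alike
- blank2: plain flat copper blank, 106 x 46 x 5 mm, 85 to 170 g, origin at the centre of its underside, x along its length, z up; if it is there it starts in the second from the left lane of the rack (lane 2). Polished: it slides easily (friction about 0.25 in the rack, 0.35 on the plate). All blanks look alike
- blank3: plain flat copper blank, 106 x 46 x 5 mm, 85 to 170 g, origin at the centre of its underside, x along its length, z up; if it is there it starts in the middle lane of the rack (lane 3). Polished: it slides easily (friction about 0.25 in the rack, 0.35 on the plate). All blanks look alike
- blank4: plain flat copper blank, 106 x 46 x 5 mm, 85 to 170 g, origin at the centre of its underside, x along its length, z up; if it is there it starts in the second from the right lane of the rack (lane 4). Polished: it slides easily (friction about 0.25 in the rack, 0.35 on the plate). All blanks look alike
- blank5: plain flat copper blank, 106 x 46 x 5 mm, 85 to 170 g, origin at the centre of its underside, x along its length, z up; if it is there it starts in the rightmost lane of the rack (lane 5). Polished: it slides easily (friction about 0.25 in the rack, 0.35 on the plate). All blanks look alike
- rack: fixed grey rack, 120 (x) by 286 mm, board top 45 mm up; origin under its centre, x away from the robot. Five lanes, middles at y = +112, +56, 0, -56, -112 mm (lanes 1-5), 50 mm wide between rails 5 mm high (a blank's height), a stop at the back; open at the front edge x = -60 mm, free space below. Press on a blank's top and drag it forward over that edge to free its sides
- zone1 (a point): centre of warming plate zone 1 (leftmost), on the plate's top surface (20 mm above the worktop); x along the zone's length (away from the robot), y to the left; the outline is 130 x 64 mm, drawn on the flat surface
- zone2 (a point): centre of warming plate zone 2 (second from the left), on the plate's top surface (20 mm above the worktop); x along the zone's length (away from the robot), y to the left; the outline is 130 x 64 mm, drawn on the flat surface
- zone3 (a point): centre of warming plate zone 3 (middle), on the plate's top surface (20 mm above the worktop); x along the zone's length (away from the robot), y to the left; the outline is 130 x 64 mm, drawn on the flat surface
- zone4 (a point): centre of warming plate zone 4 (second from the right), on the plate's top surface (20 mm above the worktop); x along the zone's length (away from the robot), y to the left; the outline is 130 x 64 mm, drawn on the flat surface
- zone5 (a point): centre of warming plate zone 5 (rightmost), on the plate's top surface (20 mm above the worktop); x along the zone's length (away from the robot), y to the left; the outline is 130 x 64 mm, drawn on the flat surface
- warming_plate: fixed dark slab, 140 mm (x) by 424 mm (y), flat top 20 mm above the worktop inside a lip 5 mm wide and 6 mm high all round, five outlined zones side by side 76 mm apart along y; origin under its centre
- switch_box: fixed grey box, 84 mm (x) by 200 mm (y), top 50 mm above the worktop; origin under its centre, x away from the robot. On its top six toggles in one row along y, 30 mm apart, pivoting at the top surface at x = 0, y = +75, +45, +15, -15, -45, -75 mm: toggles 1 to 5 from the left for zones 1 to 5, then the main toggle at the right end
- toggle1 (a joint): toggle for zone 1 (number 1 from the left): steel lever 40 mm long, 10 mm wide, swinging about the box's y; 0 = off, leaning 0.5 rad towards the robot, 1.0 = on, leaning 0.5 rad away; hard stops; stays where left, 0.04 N m to move. Starts off. Counts as on above 0.8 and off below 0.2
- toggle2 (a joint): toggle for zone 2 (number 2 from the left): steel lever 40 mm long, 10 mm wide, swinging about the box's y; 0 = off, leaning 0.5 rad towards the robot, 1.0 = on, leaning 0.5 rad away; hard stops; stays where left, 0.04 N m to move. Starts off. Counts as on above 0.8 and off below 0.2
- toggle3 (a joint): toggle for zone 3 (number 3 from the left): steel lever 40 mm long, 10 mm wide, swinging about the box's y; 0 = off, leaning 0.5 rad towards the robot, 1.0 = on, leaning 0.5 rad away; hard stops; stays where left, 0.04 N m to move. Starts on. Counts as on above 0.8 and off below 0.2
- toggle4 (a joint): toggle for zone 4 (number 4 from the left): steel lever 40 mm long, 10 mm wide, swinging about the box's y; 0 = off, leaning 0.5 rad towards the robot, 1.0 = on, leaning 0.5 rad away; hard stops; stays where left, 0.04 N m to move. Starts off. Counts as on above 0.8 and off below 0.2
- toggle5 (a joint): toggle for zone 5 (number 5 from the left): steel lever 40 mm long, 10 mm wide, swinging about the box's y; 0 = off, leaning 0.5 rad towards the robot, 1.0 = on, leaning 0.5 rad away; hard stops; stays where left, 0.04 N m to move. Starts off. Counts as on above 0.8 and off below 0.2
- main_toggle (a joint): main toggle at the right end of the row: black paddle lever 14 mm wide, 40 mm long, otherwise like the others; 0 = off (towards the robot, as it starts), 1.0 = on (away)
- flux_bottle: bystander: standing bottle, 41 mm across, 111 mm high, origin under its centre
- rouge_tin: bystander: flat round tin, 62 mm across, 22 mm high, origin under its centre
- bench_block: bystander: steel block 64 x 64 x 16 mm, origin under its centre

How it is judged:
By the outcome, as a careful person would: the job done as asked, in the order asked, and still so for the second after the job is handed in, with the robot touching nothing.
Of blank1, blank2, blank3, blank4, blank5 only 3 to 4 are there at a start; the rules pass over those that are not, and their reading is None.
At some moment in a run one of blank1, blank2, blank3, blank4, blank5 may be knocked a few centimetres aside while the robot is not near it.
It also fails if it takes over 210 s, if anything falls off the work surface, if the arm or the gripper's body presses on something with over 40 N, if the wrist force passes 120 N, or if a joint passes its speed limit or range.

ROBOT

A 6-joint arm with a two-finger parallel gripper is mounted at the origin on a cart in front of the work surface, level with it; the furniture and walls round the work are solid. World frame = base frame: x ahead of the robot, y to its left, z up, the work surface at z = 0. Lengths are in m, angles in rad, forces in N, time in s.
With the tool pointing down it reaches from about 0.325 to 1 m from the base axis. Payload 5.1 kg.
Tool frame: the origin (TCP) lies on the centre line of the jaws, within the pads' length; the fingertips stand 19 mm ahead of it and the grasp point (between the pads) is the TCP (arm.tips_ahead is the distance from the TCP to the fingertips, in m); z points along the fingers, x is the direction in which the jaws open and shut, and the axes are right-handed (so a half turn about z gives the same grasp; the last joint's range is limited). The gripper opens to 85 mm and grips with 20 to 120 N. Pads are 22 mm wide; open, the fingers measure 114 mm over their backs; the gripper's body (76 mm by 85 mm) begins 54 mm behind the grasp point. The pads swing forward as they close: fully open they stand 13 mm farther back than shut.
Start: joints at [-0.083, 0.124, 1.65, -0, 1.367, -0.083], TCP at [0.65, -0, 0.25] pointing down, gripper open.
Joint ranges: [-2.61, 2.61], [-1.02, 2.33], [0.03, 2.71], [-1.35, 4.49], [0.32, 2.68], [-2.91, 2.91]. Speed limits (rad/s): [2.57, 2.57, 3.14, 3.14, 3.14, 3.14].

INTERFACE

Orientations are given as a 3x3 rotation matrix whose columns are the frame's x, y, z axes.
In Python, from station import status, viewer, job, arm gives the robot as it stands. The module is installed in compiled form; this text tells all that it offers.
- The arm moves only by the tool arm_command, never from a script. Its argument "commands" is a list of rows, each a list of 5 numbers: the shift along the world's x, y, z in m, then the turn about the world's z in degrees, then the finger opening in m, from 0 to 0.0854. In form: [[x, y, z, yaw, gripper], ...]. A call has 1 to 12 rows; each row is the pose to reach, as a shift and turn from the pose commanded when the call began; what a row does not reach only later rows make up. A row lasts 1/8 s, in which the tool goes at most 62.5 mm and 10.7 degrees, less where a joint would pass 70% of its speed; a pose out of reach is approached as far as the arm can. A call with a gripper value outside its range is refused whole. The fingers move at their own pace and stop on an object; "newtons" is the grip in N (left out, the last holds). Time passes only in rows, so rows that repeat a pose let the fingers close. It gives the time, the measured TCP pose, the force and the opening at its end, in the units of the state.
- status.sense(): the state, without advancing time (a new reading comes with each control period).
- viewer.capture(name): name is "scene" or "side" or "wrist"; returns a dict with "image" (480x640x3 uint8, red, green, blue), "z_map" (480x640 float32, m along the optical axis (not along the pixel's ray), 0 where there is no reading), "camera_matrix" (3x3 intrinsics, pixels), "camera_from_world" (4x4, takes a point from world to camera coordinates). Camera axes: x right, y up, looking along -z (the intrinsics and any distortion apply to the point x, -y, -z); pixel columns grow to the right and rows downward; lengths in m; the calibration is good to about 2 mm. A picture is of the moment at which its call begins.
- job.sign_off(): hands the job in, once; it reports no verdict.
The state is a dict: "clock": time; "qpos": joint angles; "dq": joint speeds; "joint_torque": joint torques, N m; "position": TCP position; "ee_rot": TCP orientation; "force": force on the tool from outside, world axes, zero at the start; "ft_torque": the same for the moment, N m; "width": opening from 0.0 (shut) to 1.0 (fully open).
Only numpy, scipy, OpenCV 4.12 (cv2) and the standard library are available. Lean on these libraries where they do the work, as an engineer would, in place of code of your own. Each camera call takes 0.05 s, during which the arm holds its last target. There are 200 camera calls.

## Working session

There is one attempt and no reset: what is moved stays moved. The work goes in short steps, Python scripts to look and compute and a tool call to move; the robot and the scene stay as the last step left them, time stands still between calls to the robot, and variables do not carry over. Pictures are saved under pics/ and viewed, about 12 in all and at most 16, crops included, and the job is handed in when it is done.

Besides the shell and the picture viewer there is one more tool, called after ">>>" as name(argument=value, ...), one argument or row to a line, values as JSON. arm_command: Moves the arm, as the interface text tells. Its arguments: {"type":"object","properties":{"commands":{"type":"array","items":{"type":"array","items":{"type":"number"}}},"newtons":{"type":"number"}},"required":["commands"]}

```bash
mkdir -p pics; cat > h.py <<'E'
import numpy as np, cv2
from station import status, viewer, job, arm
def cap(n, save=None):
    c=viewer.capture(n)
    if save: cv2.imwrite(f'pics/{save}.png', c['image'][:,:,::-1])
    return c
def cloud(c):
    K=c['camera_matrix']; z=c['z_map']; v,u=np.mgrid[0:480,0:640]
    p=np.stack([(u-K[0,2])/K[0,0]*z, -(v-K[1,2])/K[1,1]*z, -z, np.ones_like(z)],-1)
    w=p@np.linalg.inv(c['camera_from_world']).T
    w=w[...,:3]; w[z==0]=np.nan
    return w
E
python3 - <<'E'
from h import *
for n in ['scene','side']:
    c=cap(n,n+'0'); w=cloud(c); np.savez(n+'0.npz',w=w,im=c['image'])
    print(n,np.linalg.inv(c['camera_from_world']).round(3).tolist(), c['camera_matrix'].round(1).tolist())
s=status.sense(); print(s)
E
```

```text
scene [[-0.895, 0.209, -0.393, 0.09], [-0.445, -0.453, 0.773, 0.812], [-0.016, 0.867, 0.499, 0.581], [0.0, 0.0, 0.0, 1.0]] [[522.1, 0.0, 321.1], [0.0, 522.1, 237.7], [0.0, 0.0, 1.0]]
side [[-0.857, 0.312, -0.411, 0.055], [-0.516, -0.541, 0.664, 0.754], [-0.016, 0.781, 0.624, 0.778], [0.0, 0.0, 0.0, 1.0]] [[588.9, 0.0, 325.8], [0.0, 588.9, 243.5], [0.0, 0.0, 1.0]]
{'clock': 0.1, 'qpos': array([-8.26246703e-02,  1.24473127e-01,  1.65153522e+00, -9.54244608e-06,
        1.36755162e+00, -8.25781865e-02]), 'dq': array([-0.00141494, -0.00266997, -0.00270963,  0.00065411,  0.00022483,
       -0.00029141]), 'joint_torque': array([ 9.10699127e-04, -4.24935150e+01, -3.66653323e+01, -1.21150126e-05,
        3.93052323e-03, -1.30700494e-05]), 'position': array([ 6.49472837e-01, -3.85276588e-06,  2.49155729e-01]), 'ee_rot': array([[ 9.99998076e-01, -4.46984941e-05, -1.96137317e-03],
       [-4.43983916e-05, -9.99999987e-01,  1.53049577e-04],
       [-1.96137998e-03, -1.52962201e-04, -9.99998065e-01]]), 'force': array([-0.46192592,  0.33628363,  0.53123667]), 'ft_torque': array([ 0.01203525, -0.01628581,  0.05672251]), 'width': 1.0020517340391197}
```

View pics/scene0.png

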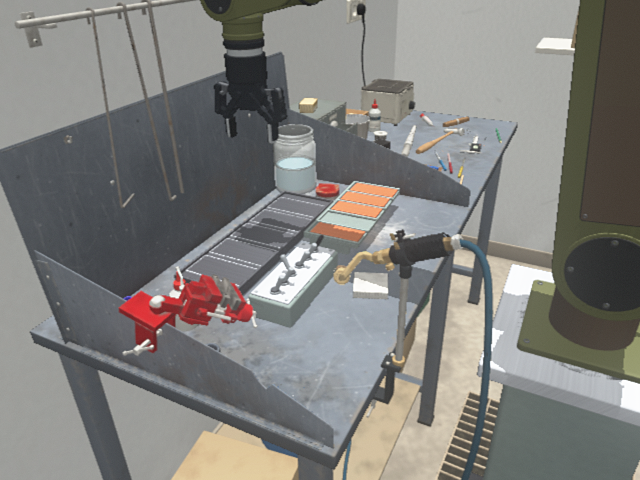

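View pics/side0.png

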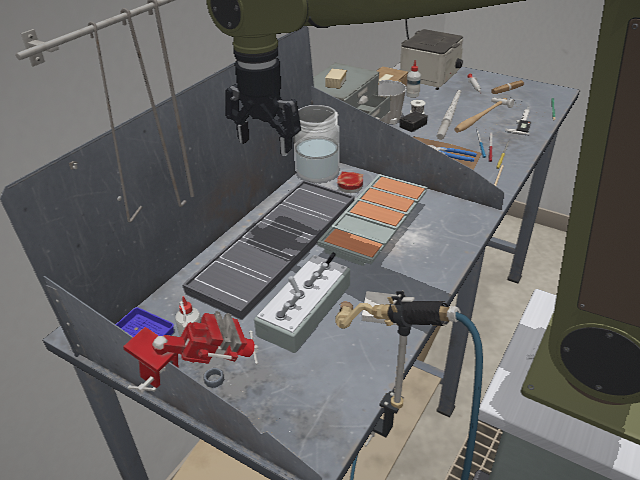

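The scene and side views look from the robot's left. In the side view the rack is at about (375,215), with copper in four lanes and one empty at about (350,228). The plate is at (270,245), the box at (305,300) and the tin at (350,180). A torch stand is at (400,310) and a vise at (205,335). Next I'll build a top-down map.

```bash
cat > ortho.py <<'E'
from h import *
def ortho(ws,ims,x0=0.2,x1=0.95,y0=-0.5,y1=0.5,s=0.00125,zmax=0.3):
    H=int((x1-x0)/s); W=int((y1-y0)/s); out=np.zeros((H,W,3),np.uint8); hz=np.full((H,W),np.nan)
    for w,im in zip(ws,ims):
        p=w.reshape(-1,3); q=im.reshape(-1,3)
        ok=np.isfinite(p).all(1)&(p[:,2]<zmax)&(p[:,2]>-.03); p=p[ok];q=q[ok]
        o=np.argsort(p[:,2]); p=p[o];q=q[o]
        r=((x1-p[:,0])/s).astype(int); c=((y1-p[:,1])/s).astype(int)
        ok=(r>=0)&(r<H-1)&(c>=0)&(c<W-1); r,c,p,q=r[ok],c[ok],p[ok],q[ok]
        for a in (0,1):
            for b in (0,1): out[r+a,c+b]=q; hz[r+a,c+b]=p[:,2]
    return out,hz
E
python3 - <<'E'
from ortho import *
a=[np.load(n+'0.npz') for n in ['scene','side']]
o,hz=ortho([x['w'] for x in a],[x['im'] for x in a])
h=cv2.applyColorMap(np.uint8(np.clip(np.nan_to_num(hz)*255/0.15,0,255)),cv2.COLORMAP_JET)
for k in range(0,800,80):
  cv2.putText(o,f'{0.5-k*.00125:.1f}',(k,10),0,.35,(255,255,0)); cv2.line(o,(k,0),(k,600),(90,90,0))
for k in range(0,600,40):
  cv2.putText(o,f'{0.95-k*.00125:.2f}',(0,k+4),0,.35,(0,255,0)); cv2.line(o,(0,k),(800,k),(0,90,0))
cv2.imwrite('pics/o1.png',o[:,:,::-1])
E
```

```text
(no output)
```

View pics/o1.png

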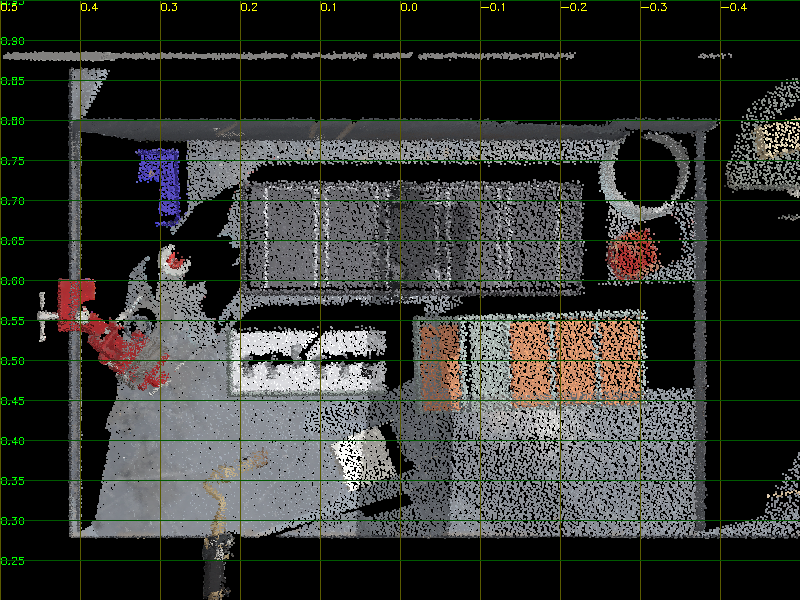

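The map shows copper in lanes 1, 3, 4 and 5, with lane 2 empty. The rack's centre is near (0.495,-0.163), the plate's near (0.65,-0.015) and the box's near (0.50,0.117). Next I'll fit the outlines and the blank positions.

```bash
python3 - <<'E'
from h import *
a=[np.load(n+'0.npz') for n in ['scene','side']]
for n,A in zip(['scene','side'],a):
    p=A['w'].reshape(-1,3); q=A['im'].reshape(-1,3).astype(int)
    ok=np.isfinite(p).all(1); p=p[ok];q=q[ok]
    def reg(x0,x1,y0,y1,z0,z1): return (p[:,0]>x0)&(p[:,0]<x1)&(p[:,1]>y0)&(p[:,1]<y1)&(p[:,2]>z0)&(p[:,2]<z1)
    def rect(m,t):
        r=cv2.minAreaRect((p[m][:,:2]*1000).astype(np.float32)); print(n,t,m.sum(),[np.round(x,1) for x in r],'z',np.percentile(p[m][:,2],[5,50,95]).round(4))
    rect(reg(.40,.58,-.34,0.0,.040,.06),'rack'); rect(reg(.56,.75,-.27,.23,.013,.035),'plate'); rect(reg(.43,.56,0.0,.23,.046,.054),'box')
    cop=(q[:,0]-q[:,2]>50)
    m=reg(.38,.58,-.34,0.0,.040,.06)&cop
    for k in range(5):
        y=-.163+.112-.056*k
        mm=m&(abs(p[:,1]-y)<.026)
        if mm.sum()>40: rect(mm,f'lane{k+1}')
    m=reg(.44,.57,0,.24,.06,.1)
    for y in np.arange(6):
        yy=.117+.075-.03*y; mm=m&(abs(p[:,1]-yy)<.013)
        if mm.sum(): print('tog',y+1,mm.sum(),p[mm].mean(0).round(3),'z top',p[mm][:,2].max().round(3),p[mm][:,0].min().round(3),p[mm][:,0].max().round(3))
E
```

```text
scene rack 3436 [array([ 497.7, -162.7]), array([122.2, 292.3]), np.float64(2.0)] z [0.0435 0.0494 0.0516]
scene plate 6598 [array([654.4, -38.2]), array([165.4, 467.3]), np.float64(3.2)] z [0.0183 0.0206 0.0259]
scene box 2060 [array([496.2, 116.4]), array([ 79.8, 197.5]), np.float64(0.2)] z [0.0469 0.0501 0.0522]
scene lane1 557 [array([489.8, -50.2]), array([106.2,  49. ]), np.float64(1.0)] z [0.0484 0.0501 0.0518]
scene lane3 464 [array([ 497.1, -162.3]), array([111.3,  50.1]), np.float64(0.4)] z [0.0481 0.05   0.0518]
scene lane4 423 [array([ 499., -219.]), array([111.5,  50.6]), np.float64(0.9)] z [0.048  0.0501 0.0518]
scene lane5 366 [array([ 499.9, -274.3]), array([111.7,  51.2]), np.float64(1.6)] z [0.0479 0.0501 0.0517]
tog 1 80 [0.485 0.193 0.076] z top 0.088 0.477 0.495
tog 2 70 [0.484 0.162 0.076] z top 0.087 0.477 0.493
tog 3 77 [0.509 0.132 0.076] z top 0.089 0.502 0.517
tog 4 72 [0.485 0.102 0.075] z top 0.088 0.477 0.497
tog 5 59 [0.484 0.073 0.077] z top 0.089 0.476 0.493
tog 6 48 [0.484 0.043 0.079] z top 0.088 0.478 0.491
side rack 4901 [array([ 498.7, -162.5]), 
[... 310 characters left out ...]
, array([ 51.2, 106.4]), np.float64(90.0)] z [0.0475 0.0501 0.0526]
side lane3 658 [array([ 495.8, -163. ]), array([107.1,  50.2]), np.float64(1.2)] z [0.0477 0.05   0.0524]
side lane4 603 [array([ 498.9, -218.6]), array([107.2,  51.6]), np.float64(1.6)] z [0.0477 0.05   0.0524]
side lane5 546 [array([ 498., -274.]), array([107.2,  49.6]), np.float64(0.9)] z [0.0475 0.0499 0.0525]
tog 1 73 [0.486 0.193 0.078] z top 0.091 0.478 0.497
tog 2 69 [0.485 0.163 0.077] z top 0.088 0.477 0.498
tog 3 92 [0.509 0.132 0.076] z top 0.088 0.499 0.521
tog 4 69 [0.486 0.103 0.076] z top 0.088 0.478 0.498
tog 5 60 [0.486 0.073 0.077] z top 0.088 0.479 0.498
tog 6 52 [0.486 0.044 0.079] z top 0.09 0.479 0.496
```

>>> arm_command(
  commands=[
    [-0.03,-0.02,0,10,0.0],
    [-0.06,-0.04,0,20,0.0],
    [-0.09,-0.06,0,30,0],
    [-0.11,-0.08,0,40,0],
    [-0.13,-0.1,0,50,0],
    [-0.15,-0.12,0,60,0],
    [-0.15,-0.14,0,70,0],
    [-0.15,-0.16,0,80,0],
    [-0.15,-0.16,0,90,0],
    [-0.15,-0.16,0,90,0],
  ],
)

```text
clock: 1.35
position: [0.4997, -0.1601, 0.2498]
ee_rot: [[0.003, 1.0, -0.001], [1.0, -0.003, 0.0], [0.0, -0.001, -1.0]]
force: [-0.5, -0.7, -1.5]
width: 0.002
```

```bash
python3 - <<'E'
from h import *
a=[np.load(n+'0.npz') for n in ['scene','side']]
for n,A in zip(['scene','side'],a):
    p=A['w'].reshape(-1,3); q=A['im'].reshape(-1,3).astype(int)
    ok=np.isfinite(p).all(1); p=p[ok];q=q[ok]
    def edge(m,ax,bins,pc,t):
        out=[]
        for b0,b1 in zip(bins[:-1],bins[1:]):
            k=m&(p[:,1-ax]>b0)&(p[:,1-ax]<b1)
            if k.sum()>8: out.append(((b0+b1)/2,np.percentile(p[k][:,ax],pc)))
        out=np.array(out); f=np.polyfit(out[:,0],out[:,1],1); r=out[:,1]-np.polyval(f,out[:,0])
        k=abs(r)<2.0*np.median(abs(r))+.001; f=np.polyfit(out[k,0],out[k,1],1)
        print(n,t,'slope deg',np.degrees(np.arctan(f[0])).round(2),'at mid',np.polyval(f,out[:,0].mean()).round(4),'mid',out[:,0].mean().round(3))
    R=(p[:,0]>.40)&(p[:,0]<.58)&(p[:,1]>-.33)&(p[:,1]<0)&(p[:,2]>.042)&(p[:,2]<.058)
    edge(R,0,np.arange(-.30,-.02,.01),3,'rack front'); edge(R,0,np.arange(-.30,-.02,.01),97,'rack back')
    P=(p[:,0]>.565)&(p[:,0]<.74)&(p[:,1]>-.235)&(p[:,1]<.21)&(p[:,2]>.014)&(p[:,2]<.032)
    edge(P,0,np.arange(-.2,.19,.01),2,'plate front'); edge(P,0,np.arange(-.2,.19,.01),98,'plate back')
    L=P&(q.min(1)>150)&(p[:,0]>.6)&(p[:,0]<.7)
    # white zone lines: histogram of y rotated
    best=None
    for deg in np.arange(-3,3.1,.25):
        t=np.radians(deg); yy=p[L][:,1]*np.cos(t)-(p[L][:,0]-.65)*np.sin(t)
        h,e=np.histogram(yy,np.arange(-.25,.25,.002)); s=(h**2).sum()
        if best is None or s>best[0]: best=(s,deg,[(round(float(e[i]+.001),3),int(h[i])) for i in np.argsort(-h)[:14]])
    print(best[1],sorted(best[2]))
E
```

```text
scene rack front slope deg -1.77 at mid 0.4398 mid -0.165
scene rack back slope deg -1.55 at mid 0.5534 mid -0.165
scene plate front slope deg -0.16 at mid 0.5819 mid -0.01
scene plate back slope deg 0.05 at mid 0.7189 mid -0.01
0.0 [(-0.199, 9), (-0.197, 10), (-0.195, 10), (-0.137, 20), (-0.135, 9), (-0.125, 10), (-0.123, 11), (0.091, 26), (0.093, 16), (0.095, 15), (0.103, 8), (0.105, 26), (0.107, 15), (0.109, 13)]
side rack front slope deg -1.74 at mid 0.4411 mid -0.165
side rack back slope deg -1.81 at mid 0.555 mid -0.165
side plate front slope deg -0.02 at mid 0.5831 mid -0.01
side plate back slope deg -0.17 at mid 0.7204 mid -0.01
-0.5 [(-0.199, 13), (-0.137, 12), (-0.135, 10), (-0.133, 10), (-0.125, 11), (-0.123, 12), (-0.061, 12), (0.017, 9), (0.091, 20), (0.093, 17), (0.105, 31), (0.107, 12), (0.167, 21), (0.169, 27)]
```

>>> arm_command(
  commands=[
    [0,-0.04,-0.05,0,0],
    [0,-0.085,-0.1,0,0],
    [0,-0.115,-0.13,0,0],
    [0,-0.115,-0.17,0,0],
    [0,-0.115,-0.173,0,0],
    [0,-0.115,-0.175,0,0],
    [0,-0.115,-0.177,0,0],
  ],
)

```text
clock: 2.22
position: [0.5014, -0.2754, 0.0755]
ee_rot: [[-0.0, 1.0, 0.003], [1.0, 0.0, -0.002], [-0.002, 0.003, -1.0]]
force: [0.2, 0.1, -0.3]
width: 0.002
```

The rack is yawed about +1.7°. Its front edge is at x≈0.4404 in lane 5 and 0.4337 in lane 1. The plate is square to the world, with zones at x 0.651 and y .1365, .0605, -.0155, -.0915, -.1675. Now I'll press down on blank 5.

>>> arm_command(
  commands=[
    [0.014,0,-0.001,1.7,0],
    [0.014,0,-0.002,1.7,0],
    [0.014,0,-0.003,1.7,0],
    [0.014,0,-0.004,1.7,0],
    [0.014,0,-0.005,1.7,0],
    [0.014,0,-0.005,1.7,0],
  ],
)

```text
clock: 2.98
position: [0.5142, -0.2753, 0.0691]
ee_rot: [[-0.029, 1.0, 0.001], [1.0, 0.029, -0.0], [-0.0, 0.001, -1.0]]
force: [-1.7, 1.0, 5.3]
width: -0.001
```

>>> arm_command(
  commands=[
    [0,0,-0.001,0,0],
    [-0.006,0,-0.001,0,0],
    [-0.012,-0.0005,-0.001,0,0],
    [-0.018,-0.0005,-0.001,0,0],
    [-0.024,-0.0005,-0.001,0,0],
    [-0.03,-0.001,-0.001,0,0],
    [-0.036,-0.001,-0.001,0,0],
    [-0.042,-0.001,-0.001,0,0],
    [-0.046,-0.0015,-0.001,0,0],
    [-0.046,-0.0015,-0.001,0,0],
  ],
)

```text
clock: 4.22
position: [0.469, -0.2775, 0.069]
ee_rot: [[-0.029, 1.0, 0.003], [1.0, 0.029, -0.002], [-0.002, 0.003, -1.0]]
force: [-0.5, -0.8, 7.7]
width: 0.003
```

```bash
cat > cop.py <<'E'
from h import *
def cops(zlo=.0,zhi=.09):
    for n in ['scene','side']:
        c=cap(n); w=cloud(c); q=c['image'].astype(int)
        m=(q[...,0]-q[...,2]>50)&(q[...,1]-q[...,2]>12)&(w[...,0]>.36)&(w[...,0]<.76)&(w[...,1]>-.34)&(w[...,1]<.2)&(w[...,2]>zlo)&(w[...,2]<zhi)
        m=cv2.morphologyEx(m.astype(np.uint8),cv2.MORPH_OPEN,np.ones((2,2)))
        k,l,s,_=cv2.connectedComponentsWithStats(m,connectivity=4)
        for i in range(1,k):
            if s[i,4]>60:
                p=w[l==i]; (cx,cy),(a,b),t=cv2.minAreaRect((p[:,:2]*1000).astype(np.float32))
                if a<b: a,b,t=b,a,t-90
                t=(t+90)%180-90
                print(n,'c',round(cx,1),round(cy,1),'size',round(a),round(b),'ang',round(t,1),'z',np.percentile(p[:,2]*1000,[10,50,90]).round(1),'x',np.percentile(p[:,0]*1000,[1,99]).round(1))
if __name__=='__main__': cops()
E
python3 - <<'E'
from cop import *
cops()
E
```

```text
scene c 456.0 -307.7 size 121 106 ang -81.6 z [nan nan nan] x [nan nan]
scene c 493.6 -211.8 size 105 55 ang 6.7 z [nan nan nan] x [nan nan]
scene c 490.3 -156.8 size 105 55 ang 7.1 z [nan nan nan] x [nan nan]
scene c 486.6 -19.4 size 110 107 ang -87.9 z [nan nan nan] x [nan nan]
side c 460.4 -304.1 size 117 100 ang -78.2 z [nan nan nan] x [nan nan]
side c 496.1 -216.8 size 105 53 ang 4.7 z [nan nan nan] x [nan nan]
side c 492.8 -160.0 size 104 52 ang 4.8 z [nan nan nan] x [nan nan]
side c 487.9 -48.8 size 104 51 ang 2.1 z [nan nan nan] x [nan nan]
```

Blank 5 followed the drag and now overhangs by about 40 mm. Next I'll measure how far the tips reach at 46 mm opening by touching the worktop in front.

>>> arm_command(
  commands=[
    [0,0,0.02,0,0.046],
    [-0.03,0,0.05,0,0.046],
    [-0.085,0,0.04,0,0.046],
    [-0.085,0,0,0,0.046],
    [-0.085,0,-0.035,0,0.046],
    [-0.085,0,-0.046,0,0.046],
    [-0.085,0,-0.048,0,0.046],
    [-0.085,0,-0.05,0,0.046],
    [-0.085,0,-0.052,0,0.046],
  ],
)

```text
clock: 5.45
position: [0.384, -0.2773, 0.0166]
ee_rot: [[-0.03, 1.0, 0.002], [1.0, 0.03, -0.002], [-0.002, 0.002, -1.0]]
force: [-0.2, 0.7, 19.4]
width: 0.542
```

```bash
sed -i 's/p=w\[l==i\];/p=w[l==i]; p=p[np.isfinite(p).all(1)];/; s/^        m=cv2.*$/        m=m.astype(np.uint8)/' cop.py; python3 - <<'E'
from cop import *
cops()
print(status.sense()['position'],status.sense()['force'],status.sense()['width']*85)
E
```

```text
scene c 459.5 -278.5 size 103 57 ang 4.3 z [48.3 50.2 51.4] x [409.3 506.5]
scene c 498.8 -217.5 size 110 53 ang 2.1 z [48.5 50.  51.3] x [444.6 552.3]
scene c 497.3 -162.4 size 111 52 ang 1.0 z [48.5 49.9 51.3] x [442.3 551.5]
scene c 493.0 -48.4 size 113 54 ang -0.2 z [48.7 50.1 51.4] x [437.2 546.9]
side c 445.7 -270.8 size 137 74 ang -20.3 z [47.9 49.9 52. ] x [412.3 505.8]
side c 499.0 -220.2 size 107 54 ang 1.9 z [48.  50.  51.9] x [446.3 551. ]
side c 495.4 -162.9 size 107 52 ang 0.9 z [48.1 50.  51.8] x [443.6 546.9]
side c 490.3 -51.7 size 107 55 ang -1.1 z [48.3 50.1 52. ] x [438.2 542. ]
[ 0.38394818 -0.27727159  0.01667007] [-0.50066418  1.1810578   4.58904562] 45.89182161694081
```

Tips reach 16.7 mm ahead at 46 mm opening. Now I'll pinch blank 5 on its overhang.

>>> arm_command(
  commands=[
    [0,0,0.04,0,0.06],
    [0,0,0.085,0,0.06],
    [0.02,0,0.085,0,0.06],
    [0.0405,0,0.085,0,0.06],
    [0.0405,0,0.065,0,0.06],
    [0.0405,0,0.0465,0,0.06],
    [0.0405,0,0.0465,0,0.06],
    [0.0405,0,0.0465,0,0.03],
    [0.0405,0,0.0465,0,0.03],
    [0.0405,0,0.0465,0,0.03],
    [0.0405,0,0.0465,0,0.03],
  ],
  newtons=60,
)

```text
clock: 6.92
position: [0.4237, -0.2768, 0.0624]
ee_rot: [[-0.03, 1.0, 0.001], [1.0, 0.03, -0.001], [-0.001, 0.001, -1.0]]
force: [-1.0, -0.7, 0.9]
width: 0.514
```

```bash
python3 - <<'E'
from h import *
s=status.sense();print(s['position'],s['force'],s['width']*85)
c=cap('wrist','w1')
E
```

```text
[ 0.42372503 -0.27682243  0.06235357] [-0.96984331 -0.69651278  0.94661685] 43.716710724213144
```

View pics/w1.png

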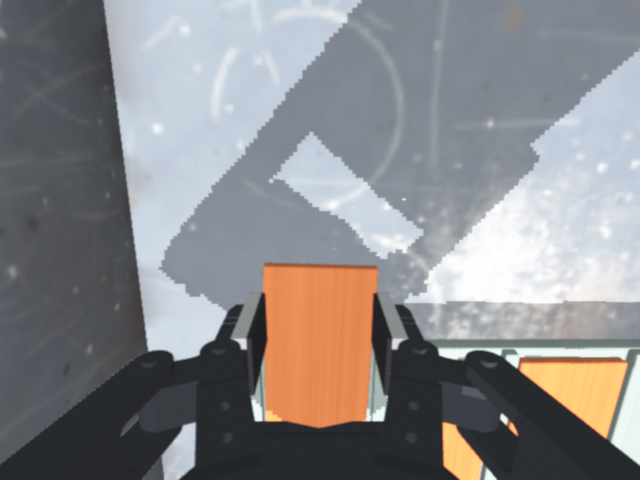

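Blank 5 is held, with the pads at about (250,330) and (390,330) on its sides. Lifting and carrying it to zone 5.

>>> arm_command(
  commands=[
    [0,0,0.015,0,0.03],
    [0,0,0.04,0,0.03],
    [0.03,0.015,0.06,-1,0.03],
    [0.07,0.04,0.06,-1.7,0.03],
    [0.11,0.065,0.06,-1.7,0.03],
    [0.15,0.09,0.06,-1.7,0.03],
    [0.185,0.105,0.05,-1.7,0.03],
    [0.198,0.109,0.025,-1.7,0.03],
    [0.198,0.109,0.0,-1.7,0.03],
    [0.198,0.109,-0.012,-1.7,0.03],
    [0.198,0.109,-0.019,-1.7,0.03],
    [0.198,0.109,-0.022,-1.7,0.03],
  ],
)

```text
clock: 8.48
position: [0.6217, -0.1678, 0.0404]
ee_rot: [[0.0, 1.0, 0.001], [1.0, -0.0, -0.0], [-0.0, 0.001, -1.0]]
force: [0.4, -0.7, -0.5]
width: 0.512
```

```bash
python3 - <<'E'
from cop import *
cops()
s=status.sense();print(s['position'],s['force'],s['width']*85)
c=cap('wrist','w2')
E
```

```text
scene c 499.5 -219.3 size 111 53 ang 0.3 z [48.6 50.1 51.3] x [445.  550.4]
scene c 674.1 -169.8 size 77 52 ang -0.3 z [24.7 27.4 28.8] x [639.2 712. ]
scene c 496.9 -162.6 size 112 53 ang 2.1 z [48.6 50.1 51.4] x [442.3 551.6]
scene c 606.9 -170.8 size 53 29 ang -62.4 z [26.3 27.8 29.2] x [598.  628.9]
scene c 492.4 -50.5 size 112 54 ang 0.6 z [48.7 50.1 51.3] x [437.4 548.1]
side c 498.6 -220.1 size 108 53 ang 1.8 z [47.9 50.1 52. ] x [446.1 550.4]
side c 665.7 -152.1 size 104 46 ang -27.6 z [25.3 27.5 29.9] x [629.6 705.3]
side c 610.4 -173.3 size 64 30 ang -61.2 z [25.5 27.6 29.5] x [599.  633.2]
side c 495.4 -162.8 size 106 53 ang 3.0 z [48.1 50.1 51.9] x [443.4 546.7]
side c 490.6 -51.7 size 107 54 ang 1.5 z [48.3 50.2 51.9] x [438.1 542.1]
[ 0.62173492 -0.16780385  0.04048321] [ 0.83852098 -0.46611956 -1.10490769] 43.246368215481624
```

View pics/w2.png

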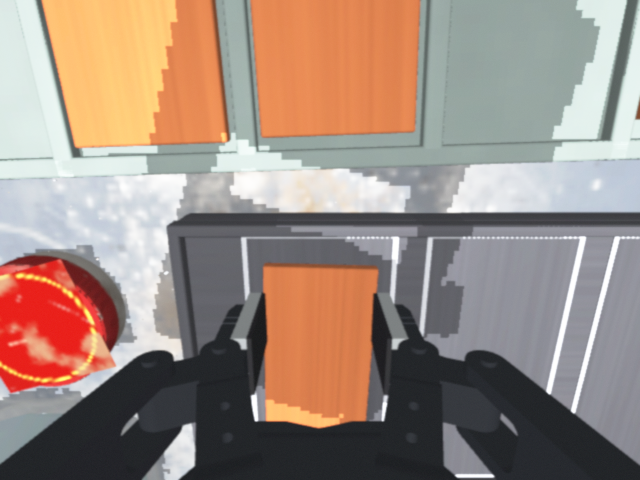

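Blank 5 is inside the white outline at (245–397) × (237+), level, with its underside about 2.5 mm above the plate. Lowering and releasing.

>>> arm_command(
  commands=[
    [0,0,-0.0015,0,0.03],
    [0,0,-0.0025,0,0.03],
    [0,0,-0.0025,0,0.03],
    [0,0,-0.0025,0,0.048],
    [0,0,-0.0025,0,0.058],
    [0,0,-0.0025,0,0.058],
    [0,0,-0.0025,0,0.058],
    [0,0,0.02,0,0.058],
    [0,0,0.05,0,0.058],
    [-0.01,-0.005,0.08,0,0.03],
    [-0.04,-0.02,0.08,0,0.0],
    [-0.08,-0.04,0.07,1.7,0.0],
  ],
)

```text
clock: 10.12
position: [0.5429, -0.2085, 0.1137]
ee_rot: [[-0.032, 0.999, 0.006], [0.999, 0.032, -0.003], [-0.003, 0.006, -1.0]]
force: [0.4, -0.8, 0.4]
width: 0.041
```

>>> arm_command(
  commands=[
    [-0.027,-0.011,0,0,0],
    [-0.027,-0.011,-0.02,0,0],
    [-0.027,-0.011,-0.035,0,0],
    [-0.027,-0.011,-0.0395,0,0],
    [-0.027,-0.011,-0.041,0,0],
    [-0.027,-0.011,-0.042,0,0],
    [-0.027,-0.011,-0.0425,0,0],
  ],
)

```text
clock: 11.0
position: [0.516, -0.2188, 0.069]
ee_rot: [[-0.03, 1.0, 0.002], [1.0, 0.03, -0.001], [-0.001, 0.002, -1.0]]
force: [-2.0, 1.1, 7.8]
width: -0.001
```

```bash
python3 cop.py
```

```text
scene c 499.2 -218.4 size 107 54 ang 2.9 z [48.6 50.  51.3] x [446.5 551.4]
scene c 653.3 -168.0 size 113 52 ang -2.6 z [22.8 24.8 26.3] x [598.5 705.2]
scene c 496.7 -161.3 size 111 57 ang 1.4 z [48.5 50.  51.3] x [442.2 552. ]
scene c 492.7 -50.1 size 113 53 ang 1.3 z [48.6 50.  51.3] x [436.9 547.3]
side c 500.3 -220.6 size 107 55 ang 1.5 z [48.1 50.  51.8] x [447.5 550.6]
side c 652.5 -166.4 size 109 52 ang -3.0 z [22.7 24.9 27.1] x [600.2 703.2]
side c 496.1 -162.3 size 107 52 ang 2.2 z [48.  50.  51.9] x [443.4 547.8]
side c 490.8 -51.8 size 107 53 ang 1.7 z [48.3 50.1 51.9] x [438.3 541.9]
```

Blank 5 lies flat at (.652,-.167). Dragging blank 4.

>>> arm_command(
  commands=[
    [-0.006,0,0,0,0],
    [-0.012,-0.0005,0,0,0],
    [-0.018,-0.0005,0,0,0],
    [-0.024,-0.0005,0,0,0],
    [-0.03,-0.001,0,0,0],
    [-0.036,-0.001,0,0,0],
    [-0.042,-0.001,0,0,0],
    [-0.048,-0.0015,0,0,0],
    [-0.048,-0.0015,0,0,0],
    [-0.048,-0.0015,0.02,0,0.03],
    [-0.06,-0.0015,0.045,0,0.06],
    [-0.093,-0.0023,0.045,0,0.06],
  ],
)

```text
clock: 12.6
position: [0.4232, -0.2217, 0.1148]
ee_rot: [[-0.031, 0.999, 0.004], [1.0, 0.031, -0.003], [-0.003, 0.004, -1.0]]
force: [-0.2, -0.0, 1.0]
width: 0.637
```

```bash
python3 cop.py | grep -v "c 6"
```

```text
scene c 453.5 -221.5 size 111 53 ang 2.0 z [48.1 50.  51.4] x [399.9 505.4]
scene c 497.3 -161.0 size 111 53 ang 2.5 z [48.5 50.  51.2] x [442.3 552. ]
scene c 492.3 -48.6 size 113 55 ang -0.2 z [48.7 50.1 51.5] x [437.2 546.8]
side c 452.9 -221.1 size 108 51 ang 1.6 z [48.1 50.  51.7] x [400.4 504.7]
side c 495.7 -165.1 size 108 54 ang 1.9 z [48.  50.  51.9] x [443.5 547.5]
side c 490.8 -51.9 size 107 53 ang 0.5 z [48.1 50.  51.9] x [438.2 542.4]
```

>>> arm_command(
  commands=[
    [0,0,-0.025,0,0.06],
    [0,0,-0.0505,0,0.06],
    [0,0,-0.0505,0,0.06],
    [0,0,-0.0505,0,0.03],
    [0,0,-0.0505,0,0.03],
    [0,0,-0.0505,0,0.03],
    [0,0,-0.0505,0,0.03],
    [0,0,-0.035,0,0.03],
    [0,0,-0.01,0,0.03],
    [0.03,0.02,0.01,0,0.03],
    [0.07,0.045,0.01,-1.7,0.03],
    [0.11,0.07,0.01,-1.7,0.03],
  ],
)

```text
clock: 14.2
position: [0.5329, -0.1504, 0.124]
ee_rot: [[0.001, 1.0, 0.002], [1.0, -0.001, -0.001], [-0.001, 0.002, -1.0]]
force: [-0.1, -1.1, -1.1]
width: 0.513
```

>>> arm_command(
  commands=[
    [0.04,0.03,0,0,0.03],
    [0.075,0.05,-0.01,0,0.03],
    [0.0885,0.0593,-0.035,0,0.03],
    [0.0885,0.0593,-0.06,0,0.03],
    [0.0885,0.0593,-0.075,0,0.03],
    [0.0885,0.0593,-0.0815,0,0.03],
    [0.0885,0.0593,-0.0825,0,0.03],
  ],
)

```text
clock: 15.08
position: [0.62, -0.0918, 0.0402]
ee_rot: [[0.0, 1.0, 0.0], [1.0, -0.0, -0.0], [-0.0, 0.0, -1.0]]
force: [-0.3, -0.2, -1.1]
width: 0.509
```

```bash
python3 cop.py; python3 -c "
from h import *
s=status.sense();print(s['position'],s['force'],s['width'])"
```

```text
scene c 496.8 -160.5 size 113 56 ang 0.9 z [48.6 50.  51.2] x [442.5 551.5]
scene c 608.5 -161.6 size 80 41 ang -61.5 z [22.9 25.  26.7] x [598.3 641.8]
scene c 673.6 -96.3 size 78 54 ang -3.1 z [24.3 26.8 28.2] x [637.9 709.6]
scene c 606.4 -95.2 size 57 27 ang -61.0 z [25.5 27.4 28.8] x [596.4 630. ]
scene c 491.7 -49.6 size 111 52 ang 4.7 z [48.7 50.1 51.4] x [437.6 542.3]
side c 621.8 -165.4 size 50 48 ang -87.3 z [22.8 24.8 26.9] x [598.8 642.9]
side c 496.3 -164.1 size 108 51 ang 2.4 z [48.2 49.8 51.6] x [443.1 547.2]
side c 667.0 -73.3 size 105 41 ang -30.8 z [25.3 27.5 29.2] x [631.3 704.6]
side c 608.0 -95.0 size 57 32 ang -57.5 z [25.5 28.  29.8] x [598.6 633.8]
side c 490.8 -49.6 size 107 49 ang 1.2 z [48.4 50.1 51.9] x [438.4 542.6]
[ 0.62054967 -0.09187251  0.04085807] [-0.51976765  0.58555604 -1.04201954] 0.5084040402327006
```

>>> arm_command(
  commands=[
    [0,0,-0.0015,0,0.03],
    [0,0,-0.0025,0,0.03],
    [0,0,-0.0025,0,0.03],
    [0,0,-0.0025,0,0.048],
    [0,0,-0.0025,0,0.058],
    [0,0,-0.0025,0,0.058],
    [0,0,-0.0025,0,0.058],
    [0,0,0.02,0,0.058],
    [0,0,0.05,0,0.058],
    [-0.01,-0.005,0.08,0,0.03],
    [-0.04,-0.025,0.08,0,0.0],
    [-0.08,-0.045,0.07,1.7,0.0],
  ],
)

```text
clock: 16.68
position: [0.5414, -0.1375, 0.1136]
ee_rot: [[-0.032, 0.999, 0.006], [0.999, 0.032, -0.002], [-0.003, 0.006, -1.0]]
force: [-0.6, -0.8, 0.4]
width: 0.042
```

>>> arm_command(
  commands=[
    [-0.028,-0.0255,0,0,0],
    [-0.028,-0.0255,-0.02,0,0],
    [-0.028,-0.0255,-0.035,0,0],
    [-0.028,-0.0255,-0.0395,0,0],
    [-0.028,-0.0255,-0.041,0,0],
    [-0.028,-0.0255,-0.042,0,0],
    [-0.028,-0.0255,-0.0425,0,0],
  ],
)

```text
clock: 17.55
position: [0.5132, -0.1622, 0.069]
ee_rot: [[-0.03, 1.0, 0.002], [1.0, 0.03, -0.001], [-0.001, 0.002, -1.0]]
force: [-1.7, 1.2, 6.9]
width: -0.003
```

>>> arm_command(
  commands=[
    [-0.006,0,0,0,0],
    [-0.012,-0.0005,0,0,0],
    [-0.018,-0.0005,0,0,0],
    [-0.024,-0.0005,0,0,0],
    [-0.03,-0.001,0,0,0],
    [-0.036,-0.001,0,0,0],
    [-0.042,-0.001,0,0,0],
    [-0.046,-0.0015,0,0,0],
    [-0.046,-0.0015,0,0,0],
    [-0.046,-0.0015,0.02,0,0.03],
    [-0.058,-0.0015,0.045,0,0.06],
    [-0.092,-0.0028,0.045,0,0.06],
  ],
)

```text
clock: 19.05
position: [0.4213, -0.1656, 0.1148]
ee_rot: [[-0.031, 1.0, 0.004], [1.0, 0.031, -0.002], [-0.002, 0.004, -1.0]]
force: [-0.0, 0.2, 0.1]
width: 0.64
```

```bash
python3 cop.py
```

```text
scene c 654.9 -166.9 size 115 56 ang -0.5 z [22.8 24.9 26.4] x [598.3 706.9]
scene c 453.5 -165.0 size 110 52 ang 2.7 z [48.3 50.  51.4] x [399.2 504.5]
scene c 653.3 -91.9 size 116 49 ang -1.4 z [22.9 24.8 26.2] x [597.6 703.8]
scene c 493.0 -49.5 size 114 52 ang -0.3 z [48.8 50.  51.2] x [437.6 547.5]
side c 652.5 -167.1 size 109 51 ang -1.7 z [22.9 25.  27.1] x [600.7 703.9]
side c 652.2 -91.7 size 111 51 ang -1.8 z [23.  25.  26.8] x [598.5 702.9]
side c 451.7 -164.7 size 107 52 ang 1.5 z [48.2 50.1 51.8] x [399.7 503.5]
side c 490.9 -49.7 size 106 55 ang 1.6 z [48.2 50.  51.8] x [438.5 542. ]
```

>>> arm_command(
  commands=[
    [0,0,-0.025,0,0.06],
    [0,0,-0.0505,0,0.06],
    [0,0,-0.0505,0,0.06],
    [0,0,-0.0505,0,0.03],
    [0,0,-0.0505,0,0.03],
    [0,0,-0.0505,0,0.03],
    [0,0,-0.0505,0,0.03],
    [0,0,-0.035,0,0.03],
    [0,0,-0.01,0,0.03],
    [0.03,0.02,0.01,0,0.03],
    [0.07,0.05,0.01,-1.7,0.03],
    [0.11,0.08,0.01,-1.7,0.03],
  ],
)

```text
clock: 20.65
position: [0.5314, -0.0842, 0.124]
ee_rot: [[0.001, 1.0, 0.002], [1.0, -0.001, -0.001], [-0.001, 0.002, -1.0]]
force: [-0.2, -0.9, -1.4]
width: 0.509
```

>>> arm_command(
  commands=[
    [0.04,0.03,0,0,0.03],
    [0.075,0.06,-0.01,0,0.03],
    [0.089,0.0693,-0.035,0,0.03],
    [0.089,0.0693,-0.06,0,0.03],
    [0.089,0.0693,-0.075,0,0.03],
    [0.089,0.0693,-0.0815,0,0.03],
    [0.089,0.0693,-0.0825,0,0.03],
  ],
)

```text
clock: 21.52
position: [0.619, -0.0158, 0.0402]
ee_rot: [[0.0, 1.0, 0.0], [1.0, -0.0, -0.0], [-0.0, 0.0, -1.0]]
force: [0.6, -0.0, -0.8]
width: 0.509
```

```bash
python3 cop.py; python3 -c "
from h import *
s=status.sense();print(s['position'],s['force'],s['width'])"
```

```text
scene c 610.4 -140.2 size 143 65 ang -61.1 z [22.9 24.7 26.5] x [597.9 667.4]
scene c 609.0 -86.9 size 81 41 ang -59.5 z [23.2 24.8 26.4] x [597.7 640.9]
scene c 489.9 -51.2 size 106 51 ang 3.1 z [48.8 50.  51.3] x [437.5 541.5]
scene c 666.0 -5.4 size 110 49 ang -22.7 z [24.5 26.7 28.2] x [637.6 710. ]
scene c 606.8 -20.3 size 57 30 ang -58.1 z [26.  27.3 28.9] x [596.6 631.1]
side c 616.1 -148.1 size 137 67 ang -57.8 z [22.8 24.8 26.9] x [599.4 673.4]
side c 620.8 -89.7 size 57 48 ang -85.4 z [22.8 24.8 27. ] x [598.  642.9]
side c 669.4 3.8 size 106 37 ang -29.8 z [25.2 27.5 29.6] x [627.6 704.1]
side c 489.7 -51.1 size 106 52 ang 2.4 z [48.2 50.2 52. ] x [438.5 541.4]
side c 608.6 -20.1 size 60 33 ang -56.0 z [25.6 27.9 29.7] x [598.1 636.2]
[ 0.61958741 -0.01581063  0.04088889] [-0.20700174  1.11368791 -1.15108074] 0.511597649578013
```

>>> arm_command(
  commands=[
    [0,0,-0.0015,0,0.03],
    [0,0,-0.0025,0,0.03],
    [0,0,-0.0025,0,0.03],
    [0,0,-0.0025,0,0.048],
    [0,0,-0.0025,0,0.058],
    [0,0,-0.0025,0,0.058],
    [0,0,-0.0025,0,0.058],
    [0,0,0.02,0,0.058],
    [0,0,0.05,0,0.058],
    [-0.01,-0.005,0.08,0,0.03],
    [-0.04,-0.015,0.08,0,0.0],
    [-0.08,-0.025,0.07,1.7,0.0],
  ],
)

```text
clock: 23.12
position: [0.5398, -0.041, 0.1116]
ee_rot: [[-0.031, 1.0, 0.004], [1.0, 0.031, -0.001], [-0.001, 0.004, -1.0]]
force: [-0.5, 0.2, -0.2]
width: 0.042
```

>>> arm_command(
  commands=[
    [-0.033,-0.0095,0,0,0],
    [-0.033,-0.0095,-0.02,0,0],
    [-0.033,-0.0095,-0.035,0,0],
    [-0.033,-0.0095,-0.0395,0,0],
    [-0.033,-0.0095,-0.041,0,0],
    [-0.033,-0.0095,-0.042,0,0],
    [-0.033,-0.0095,-0.0425,0,0],
  ],
)

```text
clock: 24.0
position: [0.5073, -0.0502, 0.069]
ee_rot: [[-0.03, 1.0, 0.002], [1.0, 0.03, -0.0], [-0.0, 0.002, -1.0]]
force: [-1.9, 1.2, 8.8]
width: 0.002
```

>>> arm_command(
  commands=[
    [-0.006,0,0,0,0],
    [-0.012,-0.0005,0,0,0],
    [-0.018,-0.0005,0,0,0],
    [-0.024,-0.0005,0,0,0],
    [-0.03,-0.001,0,0,0],
    [-0.036,-0.001,0,0,0],
    [-0.042,-0.001,0,0,0],
    [-0.044,-0.0015,0,0,0],
    [-0.044,-0.0015,0,0,0],
    [-0.044,-0.0015,0.02,0,0.03],
    [-0.056,-0.0015,0.045,0,0.06],
    [-0.089,-0.0025,0.045,0,0.06],
  ],
)

```text
clock: 25.5
position: [0.4185, -0.0529, 0.1148]
ee_rot: [[-0.03, 1.0, 0.004], [1.0, 0.03, -0.001], [-0.001, 0.004, -1.0]]
force: [-0.5, -0.1, 0.0]
width: 0.634
```

```bash
python3 cop.py
```

```text
scene c 655.3 -167.3 size 117 53 ang -1.5 z [23.  24.9 26.3] x [597.7 707.6]
scene c 653.5 -90.9 size 116 52 ang -3.7 z [23.  24.9 26.4] x [598.3 704.3]
scene c 653.9 -15.6 size 114 50 ang -3.1 z [22.9 24.8 26.3] x [597.3 705.7]
scene c 450.3 -51.7 size 112 51 ang 2.7 z [48.5 50.  51.3] x [396.3 502.6]
side c 632.1 -291.6 size 58 55 ang -72.9 z [19.7 21.8 23.6] x [605.8 659.8]
side c 652.4 -165.9 size 108 53 ang -1.9 z [22.7 25.  26.9] x [599.6 704.1]
side c 652.5 -92.0 size 110 53 ang 0.3 z [23. 25. 27.] x [599.1 703.5]
side c 650.4 -16.8 size 106 53 ang -1.2 z [23.1 25.2 27. ] x [598.7 702.4]
side c 449.0 -52.8 size 108 54 ang 1.6 z [48.1 50.1 51.9] x [397.1 500.6]
```

>>> arm_command(
  commands=[
    [0,0,-0.025,0,0.06],
    [0,0,-0.0505,0,0.06],
    [0,0,-0.0505,0,0.06],
    [0,0,-0.0505,0,0.03],
    [0,0,-0.0505,0,0.03],
    [0,0,-0.0505,0,0.03],
    [0,0,-0.0505,0,0.03],
    [0,0,-0.035,0,0.03],
    [0,0,-0.005,0,0.03],
    [0.03,0,0.03,0,0.03],
    [0.07,0.01,0.03,-1.7,0.03],
    [0.11,0.03,0.03,-1.7,0.03],
  ],
)

```text
clock: 27.1
position: [0.5287, -0.0227, 0.1443]
ee_rot: [[0.001, 1.0, 0.002], [1.0, -0.001, -0.001], [-0.001, 0.002, -1.0]]
force: [0.2, -0.8, -1.6]
width: 0.511
```

>>> arm_command(
  commands=[
    [0.045,0.03,0,0,0.03],
    [0.08,0.07,0,0,0.03],
    [0.092,0.115,-0.01,0,0.03],
    [0.092,0.15,-0.03,0,0.03],
    [0.092,0.159,-0.06,0,0.03],
    [0.092,0.159,-0.085,0,0.03],
    [0.092,0.159,-0.098,0,0.03],
    [0.092,0.159,-0.1025,0,0.03],
    [0.092,0.159,-0.1025,0,0.03],
  ],
)

```text
clock: 28.22
position: [0.6195, 0.1363, 0.0407]
ee_rot: [[0.0, 1.0, 0.001], [1.0, -0.0, 0.0], [0.0, 0.001, -1.0]]
force: [0.1, 0.2, -0.8]
width: 0.511
```

```bash
python3 cop.py; python3 -c "
from h import *
s=status.sense();print(s['position'],s['force'],s['width']); cap('wrist','w3')"
```

```text
scene c 654.9 -167.7 size 116 50 ang -2.0 z [22.7 24.6 26.1] x [598.  707.7]
scene c 653.4 -92.0 size 114 50 ang -1.7 z [23.  24.7 26.2] x [598.2 704.1]
scene c 618.7 0.9 size 152 74 ang -55.8 z [23.  24.9 26.5] x [596.9 681.2]
scene c 670.1 152.4 size 108 40 ang -25.7 z [25.  27.3 28.5] x [638. 710.]
scene c 609.8 130.2 size 67 33 ang -51.8 z [26.  27.7 29.2] x [597.  639.3]
side c 652.6 -166.5 size 107 50 ang -2.8 z [23.1 24.9 26.7] x [600.1 703.6]
side c 653.3 -90.1 size 112 55 ang -0.8 z [23.1 25.1 27.1] x [599.1 703.2]
side c 649.6 -16.8 size 105 53 ang -0.8 z [23.  25.1 27.3] x [598.4 695.1]
side c 665.9 161.2 size 97 28 ang -26.6 z [26.  28.  30.5] x [630.  705.3]
side c 612.0 127.8 size 67 37 ang -47.8 z [26.5 28.6 30.2] x [597.7 642.7]
[0.61995471 0.1363679  0.04121697] [ 0.2870653  -0.20172581 -0.97471303] 0.5094106206334673
```

View pics/w3.png

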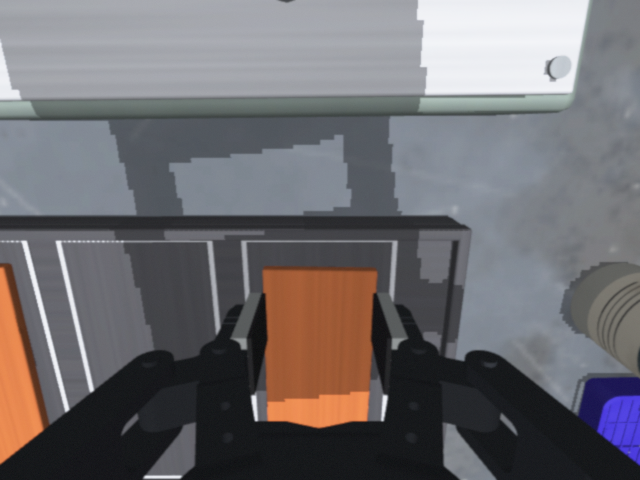

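Blank 1 is centred inside its outline, white lines at 245 and 397. Releasing, then turning the closed jaws back to yaw 0.

>>> arm_command(
  commands=[
    [0,0,-0.0015,0,0.03],
    [0,0,-0.003,0,0.03],
    [0,0,-0.003,0,0.03],
    [0,0,-0.003,0,0.048],
    [0,0,-0.003,0,0.058],
    [0,0,-0.003,0,0.058],
    [0,0,-0.003,0,0.058],
    [0,0,0.02,0,0.058],
    [0,0,0.06,0,0.058],
    [0,0,0.11,0,0.03],
    [-0.03,0,0.14,-10,0.0],
    [-0.06,0,0.16,-20,0.0],
  ],
)

```text
clock: 29.88
position: [0.5591, 0.1365, 0.2021]
ee_rot: [[0.348, 0.938, 0.003], [0.938, -0.348, 0.0], [0.001, 0.003, -1.0]]
force: [-0.2, 0.4, -0.0]
width: 0.041
```

>>> arm_command(
  commands=[
    [-0.03,0.01,0.02,-10,0],
    [-0.06,0.02,0.02,-20,0],
    [-0.09,0.03,0.02,-30,0],
    [-0.11,0.04,0.02,-40,0],
    [-0.129,0.0565,0.02,-50,0],
    [-0.129,0.0565,0.02,-60,0],
    [-0.129,0.0565,0,-70,0],
    [-0.129,0.0565,0,-70,0],
  ],
)

```text
clock: 30.88
position: [0.4288, 0.1927, 0.1983]
ee_rot: [[1.0, 0.002, -0.003], [0.002, -1.0, -0.001], [-0.003, 0.001, -1.0]]
force: [0.0, 0.4, 0.5]
width: 0.001
```

```bash
python3 cop.py; python3 - <<'E'
from ortho import *
c=cap('wrist','w4'); w=cloud(c)
cs=[cap('scene'),cap('side')]
for n,w in [('scene',cloud(cs[0])),('side',cloud(cs[1])),('wrist',w)]:
    p=w.reshape(-1,3); p=p[np.isfinite(p).all(1)]
    m=(p[:,0]>.44)&(p[:,0]<.57)&(p[:,1]>0)&(p[:,1]<.24)&(p[:,2]>.06)&(p[:,2]<.1)
    for k in range(6):
        y=.193-.03*k; q=p[m&(abs(p[:,1]-y)<.012)]
        if len(q)>5: print(n,k+1,len(q),np.median(q,0).round(4),q[:,0].min().round(3),q[:,0].max().round(3),q[:,1].min().round(3),q[:,1].max().round(3))
E
```

```text
scene c 654.8 -91.3 size 113 49 ang -1.0 z [23.  24.8 26.2] x [602.1 704.3]
scene c 653.8 -15.8 size 116 51 ang -2.1 z [22.8 24.6 26.3] x [597.8 706.6]
scene c 643.3 118.4 size 116 52 ang -2.1 z [23.1 24.9 26.3] x [588.6 695.8]
side c 633.2 -294.8 size 58 56 ang -72.3 z [19.7 21.5 23.3] x [605.3 659.6]
side c 651.4 -12.8 size 109 49 ang -6.4 z [23.  24.9 26.9] x [605.3 703.8]
side c 640.6 120.0 size 110 50 ang -0.2 z [23.2 25.2 27. ] x [587.5 692.3]
scene 1 79 [0.4849 0.1931 0.0775] 0.477 0.495 0.186 0.196
scene 2 72 [0.4838 0.1625 0.0771] 0.477 0.493 0.156 0.166
scene 3 78 [0.5084 0.1332 0.0767] 0.502 0.518 0.125 0.137
scene 4 72 [0.4846 0.1028 0.0763] 0.476 0.497 0.095 0.107
scene 5 58 [0.4843 0.0729 0.0781] 0.477 0.493 0.066 0.077
scene 6 47 [0.4842 0.0448 0.0796] 0.479 0.491 0.033 0.048
side 1 73 [0.4856 0.1934 0.0801] 0.479 0.497 0.187 0.196
side 2 68 [0.4847 0.1639 0.0787] 0.477 0.498 0.156 0.167
side 3 91 [0.5098 0.1327 0.0764] 0.501 0.521 0.125 0.136
side 4 56 [0.4846 0.104  0.0773] 0.478 0.499 0.098 0.107
side 5 56 [0.4846 0.0732 0.079 ] 0.477 0.497 0.068 0.076
side 6 51 [0.486  0.0458 0.0802] 0.481 0.495 0.035 0.05
wrist 1 309 [0.4846 0.1921 0.0837] 0.478 0.497 0.184 0.195
wrist 2 329 [0.4841 0.1624 0.0812] 0.476 0.496 0.155 0.165
wrist 3 456 [0.509  0.1324 0.0773] 0.499 0.519 0.126 0.136
wrist 4 171 [0.4869 0.1038 0.0707] 0.477 0.496 0.099 0.105
```

View pics/w4.png

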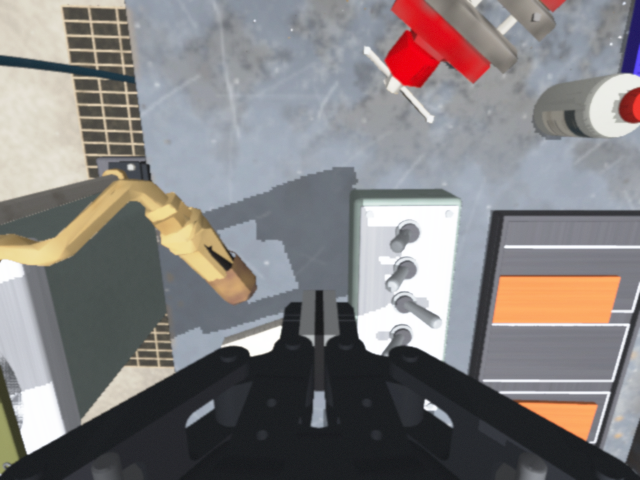

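The wrist view shows blank 1, at (555,300), now overlapping its zone's side line. The cameras put it at about (.642,.119), so it was knocked aside after release. I'll regrasp it before the toggles. The box view agrees with the start states: only toggle 3, at (415,310), leans away.

>>> arm_command(
  commands=[
    [0.03,-0.01,0,10,0.03],
    [0.07,-0.02,0,20,0.06],
    [0.11,-0.04,0,30,0.065],
    [0.15,-0.06,0,40,0.065],
    [0.17,-0.074,0,50,0.065],
    [0.178,-0.074,-0.02,60,0.065],
    [0.188,-0.074,-0.04,70,0.065],
    [0.188,-0.074,-0.06,80,0.065],
    [0.188,-0.074,-0.08,90,0.065],
    [0.188,-0.074,-0.08,90,0.065],
  ],
)

```text
clock: 32.38
position: [0.617, 0.1188, 0.1181]
ee_rot: [[0.001, 1.0, -0.004], [1.0, -0.001, -0.0], [-0.0, -0.004, -1.0]]
force: [-0.8, -0.1, 0.1]
width: 0.758
```

```bash
python3 - <<'E'
from h import *
print(status.sense()['position'])
c=cap('wrist','w5'); w=cloud(c); q=c['image'].astype(int)
m=(q[...,0]-q[...,2]>50)&(w[...,0]>.56)&(w[...,0]<.73)&(w[...,1]>.08)&(w[...,1]<.17)&(w[...,2]>.01)&(w[...,2]<.04)
p=w[m]; print(m.sum(),np.percentile(p[:,0],[1,99]),np.percentile(p[:,2],[5,50,95]))
for x0 in np.arange(.585,.70,.01):
    k=p[(p[:,0]>x0)&(p[:,0]<x0+.01)]
    if len(k)>20: print(round(x0+.005,3),np.percentile(k[:,1],[1,99]).round(4),len(k))
E
```

```text
[0.61698997 0.11875666 0.1181389 ]
10911 [0.58844816 0.69218073] [0.02315779 0.02419209 0.02521691]
0.59 [0.0961 0.1407] 915
0.6 [0.0959 0.1408] 1188
0.61 [0.0961 0.1411] 1142
0.62 [0.0959 0.1409] 1107
0.63 [0.0962 0.141 ] 1054
0.64 [0.0959 0.1411] 1028
0.65 [0.0962 0.1409] 981
0.66 [0.096  0.1412] 952
0.67 [0.0958 0.1418] 925
0.68 [0.096 0.142] 883
0.69 [0.0958 0.1413] 734
```

View pics/w5.png

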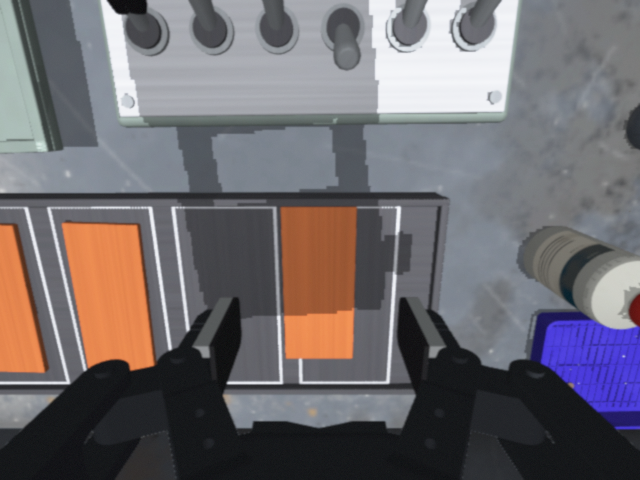

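Blank 1 is square on the plate at (.641,.1185). I'll regrasp it and shift it +10 mm in x and +18 mm in y.

>>> arm_command(
  commands=[
    [0,0,-0.04,0,0.062],
    [0,0,-0.07,0,0.06],
    [0,0,-0.082,0,0.06],
    [0,0,-0.082,0,0.06],
    [0,0,-0.082,0,0.03],
    [0,0,-0.082,0,0.03],
    [0,0,-0.082,0,0.03],
    [0,0,-0.082,0,0.03],
    [0,0,-0.075,0,0.03],
    [0.005,0.009,-0.072,0,0.03],
    [0.01,0.018,-0.072,0,0.03],
    [0.01,0.018,-0.072,0,0.03],
  ],
)

```text
clock: 33.92
position: [0.6279, 0.1379, 0.0474]
ee_rot: [[-0.001, 1.0, -0.001], [1.0, 0.001, -0.0], [-0.0, -0.001, -1.0]]
force: [-0.7, 0.1, -0.6]
width: 0.489
```

>>> arm_command(
  commands=[
    [0,0,-0.005,0,0.03],
    [0,0,-0.009,0,0.03],
    [0,0,-0.01,0,0.03],
    [0,0,-0.01,0,0.048],
    [0,0,-0.01,0,0.058],
    [0,0,-0.01,0,0.058],
    [0,0,-0.01,0,0.058],
    [0,0,0.02,0,0.058],
    [0,0,0.06,0,0.058],
    [0,0,0.11,0,0.03],
    [-0.03,0,0.14,-10,0.0],
    [-0.06,0,0.15,-20,0.0],
  ],
)

```text
clock: 35.42
position: [0.5687, 0.1371, 0.201]
ee_rot: [[0.348, 0.938, 0.005], [0.938, -0.348, 0.001], [0.002, 0.004, -1.0]]
force: [-0.3, -0.3, -0.0]
width: 0.04
```

>>> arm_command(
  commands=[
    [-0.03,0.01,0,-10,0],
    [-0.06,0.02,0,-20,0],
    [-0.09,0.03,0,-30,0],
    [-0.12,0.04,0,-40,0],
    [-0.128,0.056,0,-50,0],
    [-0.128,0.056,0,-60,0],
    [-0.128,0.056,-0.02,-70,0],
    [-0.128,0.056,-0.05,-70,0],
    [-0.128,0.056,-0.05,-70,0],
  ],
)

```text
clock: 36.55
position: [0.438, 0.1924, 0.1452]
ee_rot: [[1.0, 0.0, -0.005], [0.0, -1.0, -0.002], [-0.005, 0.002, -1.0]]
force: [-0.3, 0.7, -0.3]
width: -0.005
```

```bash
python3 cop.py
```

```text
scene c 694.6 -78.4 size 51 22 ang -42.2 z [21.7 24.4 25.6] x [670.8 710.9]
scene c 653.1 -15.8 size 113 50 ang -2.7 z [22.8 24.9 26.2] x [598.5 706.3]
scene c 653.5 138.2 size 114 49 ang 1.3 z [23.2 24.8 26.2] x [597.5 703.5]
side c 606.1 -173.1 size 50 25 ang -55.3 z [22.7 24.7 26.8] x [598.8 627.6]
side c 678.5 -17.9 size 55 52 ang -88.6 z [23.2 25.1 27.1] x [655.4 702.8]
side c 652.2 137.3 size 111 52 ang -0.3 z [23.2 25.1 27.1] x [598.3 702.8]
```

Blank 1 is back at (.652,.1375). Throwing toggle 1.

>>> arm_command(
  commands=[
    [0,0,-0.025,0,0],
    [0,0,-0.0455,0,0],
    [0.01,0,-0.0455,0,0],
    [0.016,0,-0.0455,0,0],
    [0.022,0,-0.0455,0,0],
    [0.028,0,-0.0455,0,0],
    [0.034,0,-0.0455,0,0],
    [0.04,0,-0.0455,0,0],
    [0.046,0,-0.0455,0,0],
    [0.049,0,-0.0455,0,0],
    [0.05,0,-0.0455,0,0],
    [0.05,0,-0.0455,0,0],
  ],
)

```text
clock: 38.15
position: [0.4904, 0.193, 0.1026]
ee_rot: [[1.0, 0.0, 0.001], [0.0, -1.0, 0.0], [0.001, -0.0, -1.0]]
force: [-0.4, 0.3, 1.8]
width: 0.003
```

```bash
cat > tog.py <<'E'
from h import *
print({k:status.sense()[k].round(4) for k in ('position','force')})
for n in ['scene','side']:
    p=cloud(cap(n)).reshape(-1,3); p=p[np.isfinite(p).all(1)]
    m=(p[:,0]>.44)&(p[:,0]<.57)&(p[:,1]>0)&(p[:,1]<.24)&(p[:,2]>.06)&(p[:,2]<.1)
    for k in range(6):
        q=p[m&(abs(p[:,1]-(.193-.03*k))<.012)]
        if len(q)>5: print(n,k+1,len(q),np.median(q,0).round(4),q[:,0].min().round(3),q[:,0].max().round(3))
E
python3 tog.py
```

```text
{'position': array([0.4904, 0.193 , 0.1026]), 'force': array([-0.392 ,  0.2819,  1.8439])}
scene 1 142 [0.4908 0.1989 0.0911] 0.475 0.504
scene 2 73 [0.4837 0.1623 0.0764] 0.476 0.496
scene 3 25 [0.5051 0.1323 0.0683] 0.5 0.508
scene 4 72 [0.4847 0.1027 0.0768] 0.477 0.495
scene 5 58 [0.4842 0.0727 0.0778] 0.476 0.494
scene 6 48 [0.4845 0.0437 0.0792] 0.479 0.491
side 1 91 [0.4887 0.1996 0.093 ] 0.476 0.504
side 2 65 [0.485  0.1635 0.0796] 0.477 0.495
side 3 14 [0.5102 0.1309 0.0831] 0.5 0.512
side 4 41 [0.4831 0.1033 0.0782] 0.477 0.494
side 5 62 [0.4853 0.0735 0.078 ] 0.478 0.497
side 6 52 [0.4854 0.0459 0.0803] 0.481 0.494
```

The tool is 10 mm higher than my tally, so it caught the lever only near its tip. Pushing a little further.

>>> arm_command(
  commands=[
    [0.003,0,0,0,0],
    [0.005,0,0,0,0],
    [0.006,0,0,0,0],
    [0.007,0,0,0,0],
    [0.007,0,0,0,0],
  ],
)

```text
clock: 38.88
position: [0.497, 0.1929, 0.1021]
ee_rot: [[1.0, -0.0, -0.0], [-0.0, -1.0, -0.0], [-0.0, 0.0, -1.0]]
force: [-0.4, 0.2, 1.1]
width: 0.003
```

>>> arm_command(
  commands=[
    [-0.02,0,0,0,0],
    [-0.05,0,0,0,0],
    [-0.055,0,0.03,0,0],
    [-0.055,-0.03,0.03,0,0],
    [-0.055,-0.07,0.03,0,0],
    [-0.055,-0.09,0.03,0,0],
    [-0.055,-0.09,0.03,0,0],
  ],
)

```text
clock: 39.75
position: [0.4418, 0.102, 0.1319]
ee_rot: [[1.0, -0.002, -0.0], [-0.002, -1.0, -0.0], [-0.0, 0.0, -1.0]]
force: [-0.2, 1.3, -0.6]
width: 0.001
```

```bash
python3 tog.py
```

```text
{'position': array([0.4418, 0.102 , 0.1319]), 'force': array([-0.1618,  1.2811, -0.5542])}
scene 1 95 [0.5024 0.1925 0.0773] 0.497 0.513
scene 2 72 [0.4838 0.1627 0.0762] 0.476 0.496
scene 3 78 [0.509  0.1328 0.0768] 0.501 0.518
scene 4 72 [0.4845 0.1031 0.0771] 0.477 0.497
scene 5 59 [0.4846 0.0723 0.0785] 0.477 0.493
scene 6 19 [0.4876 0.0459 0.0728] 0.483 0.49
side 1 90 [0.5034 0.1927 0.0789] 0.498 0.512
side 2 69 [0.4849 0.1639 0.0776] 0.478 0.497
side 3 91 [0.5093 0.1328 0.0771] 0.5 0.52
side 4 70 [0.4852 0.1036 0.079 ] 0.478 0.498
side 5 58 [0.4862 0.0737 0.0769] 0.478 0.498
```

Toggle 1 is at about 0.75, so I'll come back to it. Toggle 4 next, 13 mm lower.

>>> arm_command(
  commands=[
    [0,0,-0.025,0,0],
    [0,0,-0.043,0,0],
    [0.01,0,-0.043,0,0],
    [0.016,0,-0.043,0,0],
    [0.022,0,-0.043,0,0],
    [0.028,0,-0.043,0,0],
    [0.034,0,-0.043,0,0],
    [0.04,0,-0.043,0,0],
    [0.044,0,-0.043,0,0],
    [0.047,0,-0.043,0,0],
    [0.048,0,-0.043,0,0],
    [0.048,0,-0.043,0,0],
  ],
)

```text
clock: 41.35
position: [0.49, 0.103, 0.0892]
ee_rot: [[1.0, 0.0, 0.0], [0.0, -1.0, 0.0], [0.0, -0.0, -1.0]]
force: [-0.3, 0.1, 0.8]
width: -0.004
```

>>> arm_command(
  commands=[
    [0.001,0,0,0,0],
    [0.002,0,0,0,0],
    [0.003,0,0,0,0],
    [0.003,0,0,0,0],
  ],
)

```text
clock: 41.85
position: [0.493, 0.1029, 0.0892]
ee_rot: [[1.0, 0.0, -0.0], [0.0, -1.0, -0.0], [-0.0, 0.0, -1.0]]
force: [-1.3, 0.6, -0.8]
width: -0.001
```

>>> arm_command(
  commands=[
    [0.001,0,0,0,0],
    [0.002,0,0,0,0],
    [0.003,0,0,0,0],
    [0.003,0,0,0,0],
  ],
)

```text
clock: 42.35
position: [0.4962, 0.103, 0.0894]
ee_rot: [[1.0, -0.0, 0.0], [-0.0, -1.0, -0.0], [0.0, 0.0, -1.0]]
force: [-0.7, 0.2, -1.5]
width: 0.001
```

```bash
python3 tog.py | grep -E "pos| 4 "
```

```text
{'position': array([0.4962, 0.103 , 0.0894]), 'force': array([-0.6774,  0.1696, -1.5024])}
scene 4 208 [0.4929 0.1102 0.086 ] 0.481 0.518
side 4 165 [0.4907 0.1103 0.0873] 0.482 0.517
```

>>> arm_command(
  commands=[
    [0.001,0,0,0,0],
    [0.0015,0,0,0,0],
    [0.0015,0,0,0,0],
  ],
)

```text
clock: 42.82
position: [0.4975, 0.103, 0.0893]
ee_rot: [[1.0, 0.0, 0.0], [0.0, -1.0, -0.0], [0.0, 0.0, -1.0]]
force: [-0.8, -0.5, -0.6]
width: -0.002
```

>>> arm_command(
  commands=[
    [-0.02,0,0,0,0],
    [-0.05,0,0,0,0],
    [-0.056,0,0.03,0,0],
    [-0.056,-0.015,0.03,0,0],
    [-0.056,-0.03,0.03,0,0],
    [-0.056,-0.03,0.02,0,0],
    [-0.056,-0.03,0,0,0],
  ],
)

```text
clock: 43.7
position: [0.4418, 0.0725, 0.0884]
ee_rot: [[1.0, -0.001, 0.0], [-0.001, -1.0, 0.0], [0.0, -0.0, -1.0]]
force: [0.7, 0.5, -0.5]
width: -0.0
```

```bash
python3 tog.py
```

```text
{'position': array([0.4418, 0.0725, 0.0884]), 'force': array([ 0.7083,  0.4837, -0.5213])}
scene 1 93 [0.5022 0.1927 0.0782] 0.496 0.512
scene 2 75 [0.4839 0.1631 0.0772] 0.477 0.496
scene 3 77 [0.5091 0.1324 0.0775] 0.501 0.519
scene 4 83 [0.5089 0.1025 0.075 ] 0.498 0.52
scene 5 148 [0.4549 0.0782 0.0819] 0.44 0.497
scene 6 42 [0.4846 0.0452 0.078 ] 0.48 0.491
side 1 91 [0.5037 0.1929 0.078 ] 0.497 0.512
side 2 68 [0.4849 0.1635 0.0785] 0.478 0.501
side 3 91 [0.5097 0.133  0.0764] 0.5 0.522
side 4 84 [0.5098 0.1033 0.0776] 0.5 0.523
side 5 123 [0.4786 0.0769 0.0818] 0.44 0.497
side 6 13 [0.4904 0.0468 0.0693] 0.487 0.494
```

Toggle 4 now matches toggle 3, fully on. Toggle 5 gets the same stroke, then back to toggle 1.

>>> arm_command(
  commands=[
    [0.01,0,0,0,0],
    [0.02,0,0,0,0],
    [0.026,0,0,0,0],
    [0.032,0,0,0,0],
    [0.038,0,0,0,0],
    [0.044,0,0,0,0],
    [0.049,0,0,0,0],
    [0.052,0,0,0,0],
    [0.054,0,0,0,0],
    [0.055,0,0,0,0],
    [0.056,0,0,0,0],
    [0.056,0,0,0,0],
  ],
)

```text
clock: 45.3
position: [0.4976, 0.073, 0.0894]
ee_rot: [[1.0, 0.0, 0.0], [0.0, -1.0, -0.0], [0.0, 0.0, -1.0]]
force: [-0.4, 0.3, -0.6]
width: -0.004
```

>>> arm_command(
  commands=[
    [-0.03,0,0,0,0],
    [-0.056,0,0.02,0,0],
    [-0.056,0.03,0.05,0,0],
    [-0.056,0.08,0.05,0,0],
    [-0.056,0.12,0.05,0,0],
    [-0.056,0.12,0.03,0,0],
    [-0.056,0.12,0,0,0],
    [-0.056,0.12,0,0,0],
  ],
)

```text
clock: 46.3
position: [0.4399, 0.1926, 0.0873]
ee_rot: [[1.0, 0.0, -0.004], [0.0, -1.0, -0.001], [-0.004, 0.001, -1.0]]
force: [1.2, -0.4, -0.5]
width: 0.002
```

>>> arm_command(
  commands=[
    [0.02,0,0,0,0],
    [0.035,0,0,0,0],
    [0.044,0,0,0,0],
    [0.049,0,0,0,0],
    [0.052,0,0,0,0],
    [0.054,0,0,0,0],
    [0.055,0,0,0,0],
    [0.056,0,0,0,0],
    [0.056,0,0,0,0],
  ],
)

```text
clock: 47.42
position: [0.497, 0.1929, 0.089]
ee_rot: [[1.0, 0.0, -0.001], [0.0, -1.0, -0.0], [-0.001, 0.0, -1.0]]
force: [-2.2, -0.4, 0.2]
width: 0.001
```

>>> arm_command(
  commands=[
    [-0.03,0,0,0,0],
    [-0.056,0,0.02,0,0],
    [-0.058,-0.03,0.05,0,0],
    [-0.058,-0.08,0.05,0,0],
    [-0.058,-0.13,0.05,0,0],
    [-0.058,-0.15,0.05,0,0],
    [-0.058,-0.15,0.05,0,0],
  ],
)

```text
clock: 48.3
position: [0.4401, 0.0418, 0.1399]
ee_rot: [[1.0, -0.003, 0.002], [-0.003, -1.0, -0.0], [0.002, 0.0, -1.0]]
force: [-0.5, 0.0, -0.2]
width: -0.0
```

```bash
python3 tog.py; python3 cop.py; python3 -c "
from h import *
cap('side','s2')"
```

```text
{'position': array([0.4401, 0.0418, 0.1399]), 'force': array([-0.4614,  0.0473, -0.1549])}
scene 1 93 [0.5086 0.1925 0.0748] 0.498 0.518
scene 2 74 [0.4841 0.1627 0.0761] 0.477 0.494
scene 3 78 [0.509  0.1326 0.0765] 0.502 0.52
scene 4 81 [0.5093 0.1026 0.075 ] 0.499 0.521
scene 5 77 [0.5095 0.0724 0.0751] 0.5 0.519
scene 6 56 [0.4857 0.045  0.0775] 0.48 0.497
side 1 101 [0.5095 0.1929 0.0754] 0.497 0.522
side 2 70 [0.485  0.1634 0.0791] 0.477 0.497
side 3 92 [0.5096 0.1326 0.0756] 0.499 0.52
side 4 84 [0.5099 0.1028 0.0752] 0.5 0.522
side 5 84 [0.5103 0.0731 0.0756] 0.501 0.522
side 6 55 [0.4865 0.0455 0.0791] 0.48 0.497
scene c 654.2 -168.5 size 114 52 ang -0.2 z [22.8 24.6 26.1] x [598.5 707.1]
scene c 653.8 -91.8 size 116 52 ang -2.7 z [23.  24.7 26.3] x [596.9 703.7]
scene c 653.7 -15.9 size 115 49 ang -1.2 z [22.9 24.7 26.2] x [597.8 707.5]
scene c 652.3 137.6 size 113 49 ang -0.5 z [23.2 24.9 26.3] x [597.6 703.9]
side c 659.5 -166.0 size 92 49 ang -5.1 z [23.1 24.9 27. ] x [621.3 704.5]
side c 653.0 -93.7 size 111 58 ang -2.7 z [22.9 24.9 26.8] x [598.8 703.1]
side c 651.2 -15.3 size 109 52 ang -0.1 z [22.9 24.9 26.9] x [598.9 702.6]
side c 652.0 137.2 size 110 55 ang -2.6 z [23.2 25.2 27. ] x [598.4 702.3]
```

View pics/s2.png

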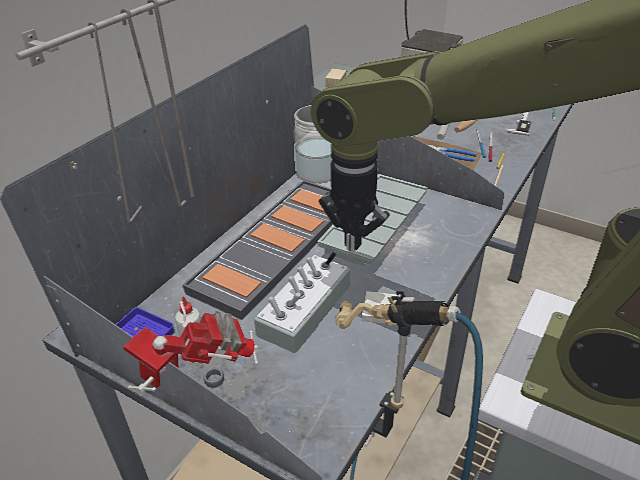

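The four blanks are in their zones. Toggles 1, 3, 4 and 5 lean away and toggle 2 is off, at about (277,312) to (325,270) in the view. Now the main toggle.

>>> arm_command(
  commands=[
    [0,0,-0.03,0,0],
    [0,0,-0.05,0,0],
    [0.014,0,-0.05,0,0],
    [0.024,0,-0.05,0,0],
    [0.03,0,-0.05,0,0],
    [0.036,0,-0.05,0,0],
    [0.042,0,-0.05,0,0],
    [0.048,0,-0.05,0,0],
    [0.053,0,-0.05,0,0],
    [0.056,0,-0.05,0,0],
    [0.058,0,-0.05,0,0],
    [0.058,0,-0.05,0,0],
  ],
)

```text
clock: 50.05
position: [0.4976, 0.0429, 0.0893]
ee_rot: [[1.0, -0.0, 0.0], [-0.0, -1.0, -0.0], [0.0, 0.0, -1.0]]
force: [-0.5, 1.6, -0.5]
width: -0.002
```

>>> arm_command(
  commands=[
    [-0.03,0,0,0,0],
    [-0.058,0,0.02,0,0],
    [-0.06,0,0.06,0,0],
    [-0.06,-0.03,0.1,0,0],
    [-0.06,-0.08,0.12,0,0],
    [-0.06,-0.14,0.12,0,0],
    [-0.06,-0.14,0.12,0,0],
    [-0.06,-0.14,0.12,0,0],
  ],
)

```text
clock: 51.05
position: [0.4375, -0.0971, 0.2094]
ee_rot: [[1.0, -0.001, 0.001], [-0.001, -1.0, 0.0], [0.001, -0.0, -1.0]]
force: [0.0, -0.4, -0.4]
width: -0.001
```

```bash
python3 tog.py; python3 cop.py; python3 - <<'E'
from h import *
c=cap('side'); i=c['image'][140:380,150:470,::-1]
cv2.imwrite('pics/s3.png',cv2.resize(i,None,fx=2.4,fy=2.4,interpolation=cv2.INTER_CUBIC))
E
```

```text
{'position': array([ 0.4375, -0.0971,  0.2094]), 'force': array([ 0.041 , -0.398 , -0.3637])}
scene 1 93 [0.508  0.1924 0.0744] 0.499 0.519
scene 2 75 [0.4839 0.163  0.0763] 0.476 0.495
scene 3 78 [0.509  0.1322 0.0763] 0.502 0.52
scene 4 80 [0.5099 0.1022 0.0754] 0.501 0.521
scene 5 76 [0.5093 0.0728 0.076 ] 0.5 0.519
scene 6 88 [0.5092 0.0434 0.0756] 0.501 0.519
side 1 101 [0.5099 0.1929 0.0764] 0.499 0.52
side 2 72 [0.4854 0.1636 0.0782] 0.477 0.497
side 3 89 [0.5092 0.1327 0.077 ] 0.499 0.521
side 4 86 [0.5104 0.1033 0.0761] 0.5 0.523
side 5 83 [0.5106 0.0733 0.0751] 0.498 0.521
side 6 102 [0.5114 0.0431 0.0761] 0.503 0.52
scene c 654.3 -168.1 size 114 49 ang -1.2 z [22.9 24.8 26.4] x [598.3 704.2]
scene c 653.2 -92.3 size 114 51 ang -0.8 z [22.9 24.8 26.2] x [597.8 705.1]
scene c 653.1 -16.8 size 115 51 ang -2.9 z [22.8 24.9 26.3] x [597.5 707. ]
scene c 653.7 138.0 size 114 49 ang -0.2 z [23.6 24.9 26.3] x [597.4 703.2]
side c 652.2 -167.5 size 110 53 ang -3.2 z [22.8 25.  27.1] x [600.5 704.1]
side c 651.8 -94.2 size 111 56 ang -1.3 z [22.9 25.  26.9] x [598.9 703.5]
side c 651.6 -16.4 size 110 52 ang -1.8 z [23.1 25.1 27. ] x [597.7 703.3]
side c 650.9 137.5 size 107 52 ang -1.1 z [23.2 25.2 27. ] x [598.2 703.2]
```

View pics/s3.png

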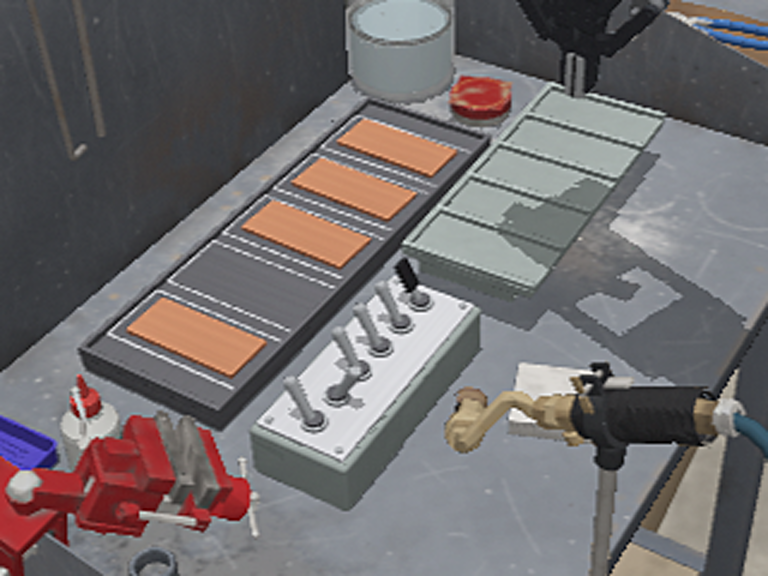

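The final view shows blanks inside outlines 1, 3, 4 and 5, at (195,335), (305,232), (352,188) and (397,146). Toggles 1, 3, 4, 5 and the main one at (405,275) lean away and toggle 2 leans back. The tin, bottle and block are in place, and the robot is clear. Handing in.

```bash
python3 -c "
from h import *
print(job.sign_off())"
```

```text
the job is handed in; nothing more can be done
None
```

The job is done and handed in at about 51 s of the 210 s; sign-off gives no verdict.

- **Blanks:** Lanes 1, 3, 4 and 5 held blanks and lane 2 was empty. I dragged each one out, pinched it by the sides and laid it in its own zone. The last camera check put all four flat, within about 3 mm of their zone centres and well inside the outlines.
- **Knock:** Blank 1 was knocked about 10 mm in x and 18 mm in y after I released it. I regrasped it and put it back before starting the toggles.
- **Toggles:** I threw 1, 4 and 5 on, left 3 on and 2 off untouched, then threw the main toggle last. My first push on toggle 1 was too high and stopped at about 0.75, so I pushed it again the same way. In the last check all five "on" levers measured the same lean as toggle 3, which started on.
- **Bystanders:** The bottle, tin and block were not touched and look to be where they started. The measured blank angles, 0 to -3°, are no finer than the camera noise, so I could not check alignment more closely than that.

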